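# Sort the taped parcels into their route trays

### The arm

A 7-joint arm with a two-finger parallel gripper is mounted at the origin on the work surface. World frame = base frame: x ahead of the robot, y to its left, z up, the work surface at z = 0. Lengths are in mm, angles in rad, forces in N, time in s.
With the tool pointing down it reaches from about 400 to 875 mm from the base axis. Payload 4.4 kg.
Tool frame: the origin (TCP) lies midway between the tips of the shut fingers; the grasp point (between the pads) lies 19 mm behind it; z points along the fingers, y is the line along which they close (so a half turn about z gives the same grasp; the last joint's range is limited). The gripper opens to 85 mm and grips with 20 to 120 N. Pads are 22 mm wide; open, the fingers measure 114 mm over their backs; the gripper's body (76 mm by 85 mm) begins 54 mm behind the grasp point. The pads swing forward as they close: fully open they stand 13 mm farther back than shut.
Start: joints at [1.193, 0.628, 0.038, 1.517, -0.027, 0.996, -0.02], TCP at [199.43, -618.664, 231.313] pointing down, gripper open.
Joint ranges: [-3.06, 3.06], [-0.37, 2.12], [-1.25, 1.32], [0.18, 2.47], [-1.1, 4.24], [0.23, 1.98], [-2.94, 2.94]. Speed limits (rad/s): [2.57, 2.57, 3.14, 3.14, 3.14, 3.14, 3.14].

### API

Orientations are given as [roll, pitch, yaw] about the fixed x, y, z axes, in that order (R = Rz(yaw) Ry(pitch) Rx(roll)).
In Python, from cell import read_state, get_image, finish_job gives the robot as it stands.
- The arm moves only by the tool send_rows, never from a script. Its argument "series" is a list of rows, each an object of numbers: "ax", "ay", "az": the turn, a rotation vector about the tool's x, y, z in rad; "dx", "dy", "dz": the shift along the tool's x, y, z in cm; "hand": the closure, from 0 (fully open) to 1 (shut). In form: [{"ax": .., "ay": .., "az": .., "dx": .., "dy": .., "dz": .., "hand": ..}, ...]. A call has 1 to 10 rows; each row is the pose to reach, as a shift and turn from the pose commanded when the call began, along the tool's axes at that moment; what a row does not reach only later rows make up. A row lasts 1/10 s, in which the tool goes at most 50 mm and 8.59 degrees, less where a joint would pass 70% of its speed; a pose out of reach is approached as far as the arm can. A call with a gripper value outside its range is refused whole. The fingers move at their own pace and stop on an object; the grip force is fixed at half the most. Time passes only in rows, so rows that repeat a pose let the fingers close. It gives the time, the measured TCP pose, the force, the opening and the grip force at its end, in the units of the state.
- read_state(): the state, without advancing time (a new reading comes with each control period).
- get_image(name): name is "side" or "top" or "wrist"; returns a dict with "pixels" (384x512x3 uint8, red, green, blue), "mtx" (3x3 intrinsics, pixels), "R" (3x3) and "t" (3): a world point X has camera coordinates R X + t. Camera axes: x right, y down, z forward; pixel columns grow to the right and rows downward; lengths in mm; the calibration is good to about 2 mm. A picture is of the moment at which its call begins. There is no depth.
- finish_job(): hands the job in; it is judged then, once.
The state is a dict: "clock": time; "qpos": joint angles; "qd": joint speeds; "tau": joint torques, N m; "eef_pos": TCP position; "tool_rot": TCP orientation; "force": force on the tool from outside, world axes, zero at the start; "torque": the same for the moment, N m; "width": finger opening in mm; "gripper_force": force on a finger pad.
Only numpy, scipy, OpenCV 4.12 (cv2) and the standard library are available. Lean on these libraries where they do the work, as an engineer would, in place of code of your own. Each camera call takes 0.05 s, during which the arm holds its last target. There are 200 camera calls.

### The job

Put the cartons with a coloured tape band into the sorting tray of the same colour: in each tray the large carton lies flat in the middle, lengthwise with the tray, and the small one of that colour sits flat and centred on top of it, lengthwise too. Set the cartons down rather than dropping them, and leave the cartons without coloured tape, the tape roll and the label roll where they are.

Things in the scene. Friction and masses are not known exactly. Their poses are not given: they have to be found in the camera images.
- blue_large: large brown cardboard carton, 110 long x 60 wide x 45 high mm, about 220 g, white bar-code label on top, with a 30 mm wide band of blue tape wrapped around its width (over top and both long sides). Rigid and closed. Origin: centre of the underside; z up, x along the length, y across the width. Always starts upright on the bench, lengthwise axis within 20 degrees of straight ahead of the robot.
- blue_small: small brown cardboard carton, 80 long x 50 wide x 32 high mm, about 90 g, white bar-code label on top, with a 30 mm wide band of blue tape wrapped around its width (over top and both long sides). Rigid and closed. Origin: centre of the underside; z up, x along the length, y across the width. Always starts upright on the bench, lengthwise axis within 20 degrees of straight ahead of the robot.
- yellow_large: large brown cardboard carton, 110 long x 60 wide x 45 high mm, about 220 g, white bar-code label on top, with a 30 mm wide band of yellow tape wrapped around its width (over top and both long sides). Rigid and closed. Origin: centre of the underside; z up, x along the length, y across the width. Always starts upright on the bench, lengthwise axis within 20 degrees of straight ahead of the robot.
- yellow_small: small brown cardboard carton, 80 long x 50 wide x 32 high mm, about 90 g, white bar-code label on top, with a 30 mm wide band of yellow tape wrapped around its width (over top and both long sides). Rigid and closed. Origin: centre of the underside; z up, x along the length, y across the width. Always starts upright on the bench, lengthwise axis within 20 degrees of straight ahead of the robot.
- blue_tray: shallow blue plastic sorting tray, open on top, fixed to the bench, empty at the start. 200 x 160 mm over its flange, 25 mm high, inner floor 180 x 140 mm, 5 mm above the bench. Origin: centre of its underside; x along its length (within 9 degrees of straight ahead of the robot), y across, z up. One tray stands to the robot's left and one to its right; which is which changes.
- yellow_tray: shallow yellow plastic sorting tray, open on top, fixed to the bench, empty at the start. 200 x 160 mm over its flange, 25 mm high, inner floor 180 x 140 mm, 5 mm above the bench. Origin: centre of its underside; x along its length (within 9 degrees of straight ahead of the robot), y across, z up. One tray stands to the robot's left and one to its right; which is which changes.
- plain_large: large brown cardboard carton, 110 long x 60 wide x 45 high mm, about 220 g, white bar-code label on top, closed with plain brown tape and without any coloured band. Not part of the job: stays where it is. Rigid and closed. Origin: centre of the underside; z up, x along the length, y across the width. Always starts upright on the bench, lengthwise axis within 20 degrees of straight ahead of the robot.
- plain_small: small brown cardboard carton, 80 long x 50 wide x 32 high mm, about 90 g, white bar-code label on top, closed with plain brown tape and without any coloured band. Not part of the job: stays where it is. Rigid and closed. Origin: centre of the underside; z up, x along the length, y across the width. Always starts upright on the bench, lengthwise axis within 20 degrees of straight ahead of the robot.
- tape_roll: roll of brown packing tape lying flat, a ring 94 mm across and 45 mm high with a bare cardboard core. Stays where it is. Origin: centre of its underside, z up
- label_roll: roll of white labels standing on its end face, a disc 76 mm across and 40 mm high with a dark core. Stays where it is. Origin: centre of its underside, z up
Things that resemble listed ones, but are neither listed nor needed, are in the scene too. What is shaped like the yellow_small but green or turquoise is not meant.

How it is judged:
By the outcome, as a careful person would: the job done as asked, in the order asked, and still so for the second after the job is handed in, with the robot touching nothing.
It also fails if it takes over 112 s, if anything falls off the work surface, if the arm or the gripper's body presses on something with over 40 N, if the wrist force passes 120 N, or if a joint passes its speed limit or range.

## Working session

There is one attempt and no reset: what is moved stays moved. The work goes in short steps, Python scripts to look and compute and a tool call to move; the robot and the scene stay as the last step left them, time stands still between calls to the robot, and variables do not carry over. Pictures are saved under pics/ and viewed, at most 14 in all, crops included, and the job is handed in when it is done.

Besides the shell and the picture viewer there is one more tool, called as name(argument=value, ...), one argument or row to a line, values as JSON. send_rows: Moves the arm, as the interface text tells. Its arguments: {"type":"object","properties":{"series":{"type":"array","items":{"type":"object","properties":{"ax":{"type":"number"},"ay":{"type":"number"},"az":{"type":"number"},"dx":{"type":"number"},"dy":{"type":"number"},"dz":{"type":"number"},"hand":{"type":"number"}}}}},"required":["series"]}

```bash
mkdir -p pics; ls; python3 - <<'E'
from cell import *
import cv2,numpy as np
s=read_state(); print({k:np.round(v,3).tolist() for k,v in s.items()})
for n in ("top","side"):
    im=get_image(n); p=cv2.cvtColor(im["pixels"],cv2.COLOR_RGB2BGR)
    cv2.imwrite(f"pics/{n}0.png",cv2.resize(p,(800,600),interpolation=cv2.INTER_CUBIC)); print(n,np.round(im["mtx"],1).tolist(),np.round(im["R"],3).tolist(),np.round(im["t"],1).tolist())
E
```

```text
pics
{'clock': 0.0, 'qpos': [1.193, 0.629, 0.038, 1.518, -0.027, 0.996, -0.02], 'qd': [-0.001, 0.001, 0.001, -0.0, 0.001, 0.001, -0.001], 'tau': [0.001, -56.34, 1.227, -19.345, 0.011, 0.011, 0.0], 'eef_pos': [199.221, -618.052, 230.387], 'tool_rot': [-3.14, 0.0, 0.312], 'force': [-0.442, 0.017, 0.758], 'torque': [-0.02, 0.029, -0.058], 'gripper_force': 0.0, 'width': 85.27}
top [[387.4, 0.0, 260.1], [0.0, 387.4, 197.4], [0.0, 0.0, 1.0]] [[-0.019, -0.999, 0.03], [-0.984, 0.013, -0.179], [0.178, -0.032, -0.983]] [-10.7, 440.2, 1032.4]
side [[359.9, 0.0, 252.7], [0.0, 359.9, 194.6], [0.0, 0.0, 1.0]] [[-0.844, -0.536, 0.023], [-0.335, 0.492, -0.804], [0.419, -0.686, -0.595]] [366.6, 181.3, 888.9]
```

View pics/top0.png

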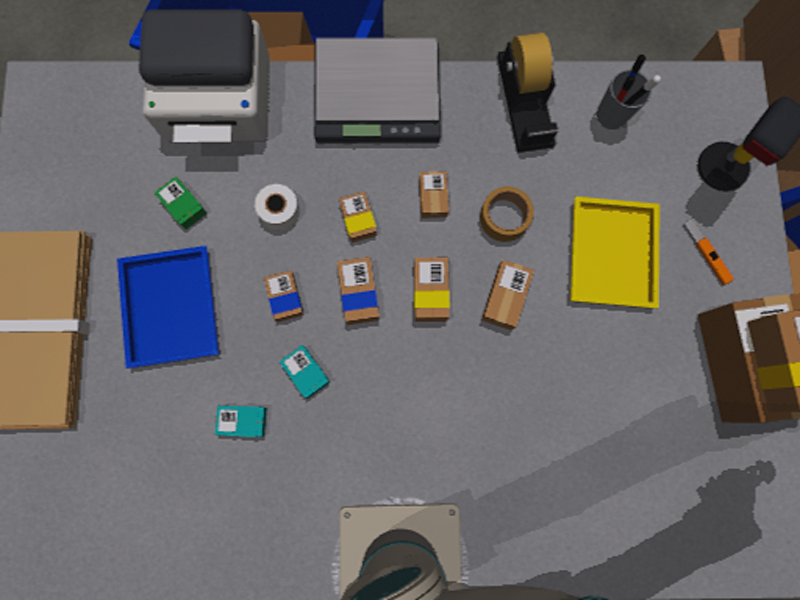

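View pics/side0.png

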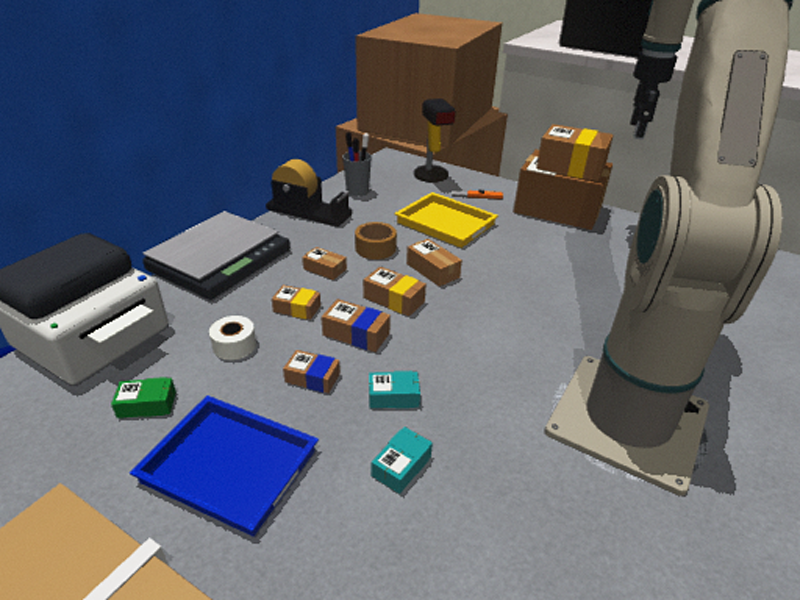

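The top view (800x600) shows the blue tray on the left (168,307) and the yellow tray on the right (615,253). The cartons are blue_small (283,295), blue_large (358,290), yellow_large (432,288) and yellow_small (358,215). The plain cartons are at (433,193) and (508,294). I'll enlarge the view for corner readings.

```bash
cat > h.py <<'E'
from cell import *
import cv2,numpy as np
def look(n):
    im=get_image(n); return im,cv2.cvtColor(im["pixels"],cv2.COLOR_RGB2BGR)
def crop(p,x0,y0,w,h,k,f): cv2.imwrite(f,cv2.resize(p[y0:y0+h,x0:x0+w],None,fx=k,fy=k,interpolation=cv2.INTER_CUBIC))
def ray(im,uv,z):
    """world points on plane z for full-picture pixels uv"""
    uv=np.asarray(uv,float); R,t=np.array(im["R"]),np.array(im["t"])
    d=np.c_[(uv-im["mtx"][:2,2].T if 0 else uv-np.array(im["mtx"])[:2,2])/np.array(im["mtx"])[0,0],np.ones(len(uv))]@R
    c=-R.T@t
    return c+d*((z-c[2])/d[:,2])[:,None]
def rect(im,c,z):
    """centre, yaw, length, width from corners ordered far-left, far-right, near-right, near-left"""
    P=ray(im,c,z)[:,:2]; m=P.mean(0); v=(P[0]+P[1]-P[2]-P[3])/2; w=(P[0]+P[3]-P[1]-P[2])/2
    return np.round(m,1),np.round(np.arctan2(v[1],v[0]),3),np.round([np.hypot(*v),np.hypot(*w)],1)
E
sed -i 's/uv-im\["mtx"\]\[:2,2\].T if 0 else //' h.py
python3 - <<'E'
from h import *
im,p=look("top")
crop(p,160,115,140,100,5.7,"pics/c1.png"); crop(p,70,150,75,90,6.5,"pics/c2.png"); crop(p,360,120,68,82,7,"pics/c3.png")
E
```

```text
(no output)
```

View pics/c1.png

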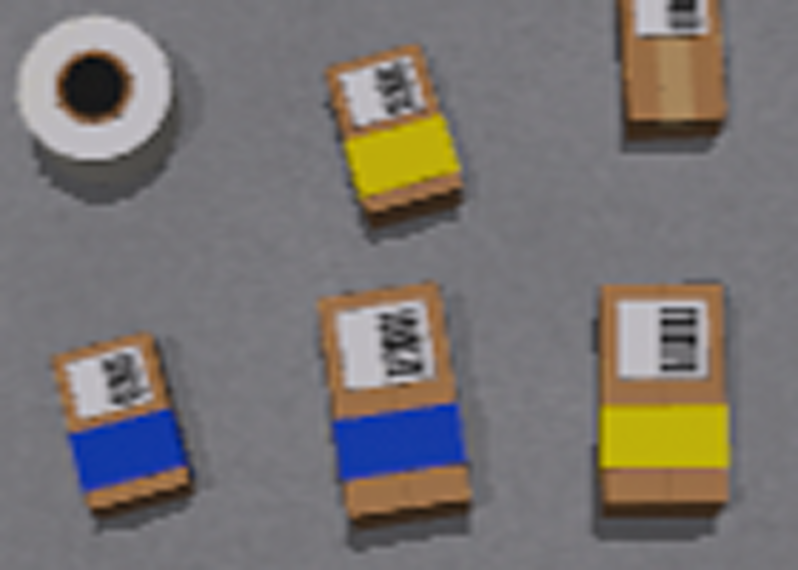

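View pics/c2.png

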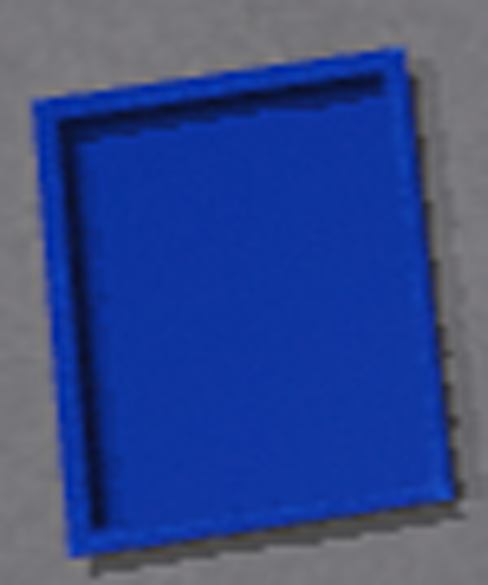

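View pics/c3.png

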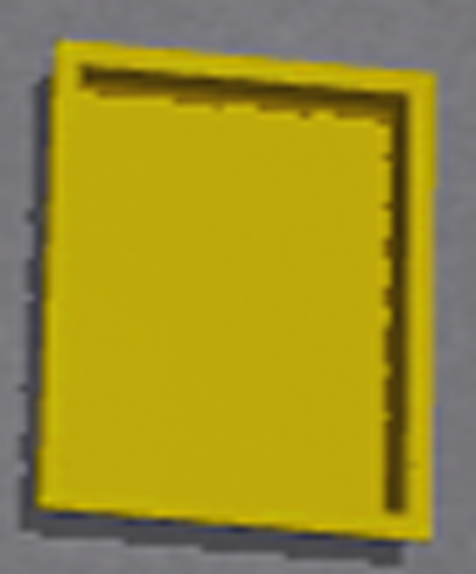

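Corner readings, in crop pixels. c1:
- blue_small: (52,357), (152,332), (189,467), (88,493)
- blue_large: (320,299), (438,283), (470,499), (348,512)
- yellow_large: (602,286), (722,286), (728,502), (604,503)
- yellow_small: (327,68), (420,45), (462,181), (365,209)

The tray flange corners were read the same way from c2 and c3.

```bash
python3 - <<'E'
from h import *
im,p=look("top")
D={"bs":(160,115,5.7,32,[(52,357),(152,332),(189,467),(88,493)]),
"bl":(160,115,5.7,45,[(320,299),(438,283),(470,499),(348,512)]),
"yl":(160,115,5.7,45,[(602,286),(722,286),(728,502),(604,503)]),
"ys":(160,115,5.7,32,[(327,68),(420,45),(462,181),(365,209)]),
"bt":(70,150,6.5,25,[(35,102),(404,48),(455,500),(72,556)]),
"yt":(360,120,7,25,[(58,40),(436,74),(430,541),(40,508)])}
for n,(x,y,k,z,c) in D.items(): print(n,*rect(im,(np.array(c)+.5)/k-.5+[x,y],z))
E
```

```text
bs [474.2 202.5] 0.272 [70.4 50.1]
bl [477.   68.4] 0.131 [107.5  58.5]
yl [477.3 -62.8] -0.008 [107.8  59.5]
ys [619.5  68.7] 0.264 [75.6 49.4]
bt [454.  407.3] 0.144 [199.2 159. ]
yt [ 545.3 -407.1] -0.106 [200.2 159.7]
```

send_rows(
  series=[
    {"dx":4,"dy":-3,"dz":-2},
    {"dx":8,"dy":-6,"dz":-2},
    {"dx":12,"dy":-9,"dz":-2},
    {"dx":16,"dy":-12,"dz":-2},
    {"dx":20,"dy":-15,"dz":-2},
    {"dx":24,"dy":-18,"dz":-2},
    {"dx":28,"dy":-21,"dz":-2},
    {"dx":31.7,"dy":-23.2,"dz":-2},
    {"dx":31.7,"dy":-23.2,"dz":-2},
  ],
)

```text
invalid input at $.series[0]: expected keys ax, ay, az, dx, dy, dz, hand
```

```bash
cat >> h.py <<'E'
def go(*goal):
    """print tool-axis shift (cm) and az (rad) from now to (x,y,z,yaw)"""
    from scipy.spatial.transform import Rotation as T
    s=read_state(); R=T.from_euler('xyz',s["tool_rot"]); G=T.from_euler('xyz',[np.pi,0,goal[3]])
    print("clock",round(s["clock"],1),"at",np.round(s["eef_pos"],1),np.round(s["tool_rot"],3),"w",round(s["width"],1))
    print("d cm",np.round(R.inv().apply(np.array(goal[:3])-s["eef_pos"])/10,2),"a",np.round((R.inv()*G).as_rotvec(),3))
E
python3 -c "
from h import *
go(477,68,200,.131)"
```

```text
clock 0.2 at [ 199.3 -618.3  230.7] [-3.14   0.     0.312] w 85.2
d cm [ 47.48 -56.8    3.14] a [-0.001  0.     0.181]
```

All keys are needed in each row, so I'm sending it again with them.

send_rows(
  series=[
    {"ax":0,"ay":0,"az":0,"dx":4,"dy":-3,"dz":-1,"hand":0},
    {"ax":0,"ay":0,"az":0,"dx":8,"dy":-6,"dz":-2,"hand":0},
    {"ax":0,"ay":0,"az":0,"dx":12,"dy":-9,"dz":-2,"hand":0},
    {"ax":0,"ay":0,"az":0,"dx":16,"dy":-12,"dz":-2,"hand":0},
    {"ax":0,"ay":0,"az":0,"dx":20,"dy":-15,"dz":-2,"hand":0},
    {"ax":0,"ay":0,"az":0,"dx":24,"dy":-18,"dz":-2,"hand":0},
    {"ax":0,"ay":0,"az":0,"dx":28,"dy":-21,"dz":-2,"hand":0},
    {"ax":0,"ay":0,"az":0,"dx":31.7,"dy":-23.2,"dz":-2,"hand":0},
  ],
)

```text
clock: 1.0
eef_pos: [430.8, -298.0, 251.4]
tool_rot: [-3.141, -0.0, 0.313]
force: [0.5, 0.0, -0.7]
width: 85.0
gripper_force: 0.0
```

```bash
python3 -c "
from h import *
go(477,68,200,.131)"
```

```text
clock 1.0 at [ 430.8 -298.   251.4] [-3.141 -0.     0.313] w 85.0
d cm [ 15.66 -33.4    5.17] a [-0.001 -0.     0.182]
```

send_rows(
  series=[
    {"ax":0,"ay":0,"az":0.03,"dx":2,"dy":-4.2,"dz":0.6,"hand":0},
    {"ax":0,"ay":0,"az":0.06,"dx":4,"dy":-8.4,"dz":1.2,"hand":0},
    {"ax":0,"ay":0,"az":0.09,"dx":6,"dy":-12.6,"dz":1.8,"hand":0},
    {"ax":0,"ay":0,"az":0.12,"dx":8,"dy":-16.8,"dz":2.6,"hand":0},
    {"ax":0,"ay":0,"az":0.15,"dx":10,"dy":-21,"dz":3.4,"hand":0},
    {"ax":0,"ay":0,"az":0.18,"dx":12,"dy":-25.2,"dz":4.2,"hand":0},
    {"ax":0,"ay":0,"az":0.182,"dx":14,"dy":-29.4,"dz":4.8,"hand":0},
    {"ax":0,"ay":0,"az":0.182,"dx":15.66,"dy":-33.4,"dz":5.17,"hand":0},
    {"ax":0,"ay":0,"az":0.182,"dx":15.66,"dy":-33.4,"dz":5.17,"hand":0},
  ],
)

```text
clock: 1.9
eef_pos: [476.5, 72.9, 199.1]
tool_rot: [-3.138, -0.0, 0.141]
force: [0.8, -0.5, 0.5]
width: 85.4
gripper_force: 0.0
```

```bash
python3 -c "
from h import *
im,p=look('wrist')
cv2.imwrite('pics/w1.png',cv2.resize(p,(800,600),interpolation=cv2.INTER_CUBIC))
print(ray(im,[(0,0),(511,0),(511,383),(0,383)],40).round(), (-np.array(im['R']).T@im['t']).round())
go(477,68,13,.131)"
```

```text
[[ 612.  332.   40.]
 [ 679. -142.   40.]
 [ 228. -337.   40.]
 [ 121.  392.   40.]] [551.  83. 342.]
clock 1.9 at [476.4  68.9 199.3] [-3.14   0.     0.137] w 84.8
d cm [ 0.06  0.12 18.63] a [-0.001  0.     0.006]
```

View pics/w1.png

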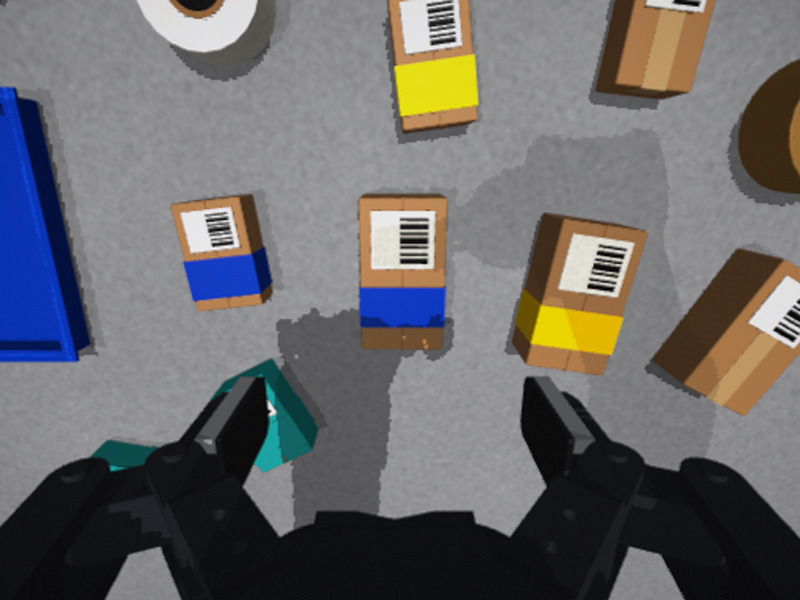

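The wrist view shows blue_large ahead at about (403,270), blue_small at (222,252) and yellow_large at (580,290). I'll enlarge the first two.

```bash
python3 -c "
from h import *
import pickle
im,p=look('wrist'); pickle.dump(im,open('w2.pkl','wb'))
crop(p,105,115,190,115,4.2,'pics/w2.png')"
```

```text
(no output)
```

View pics/w2.png

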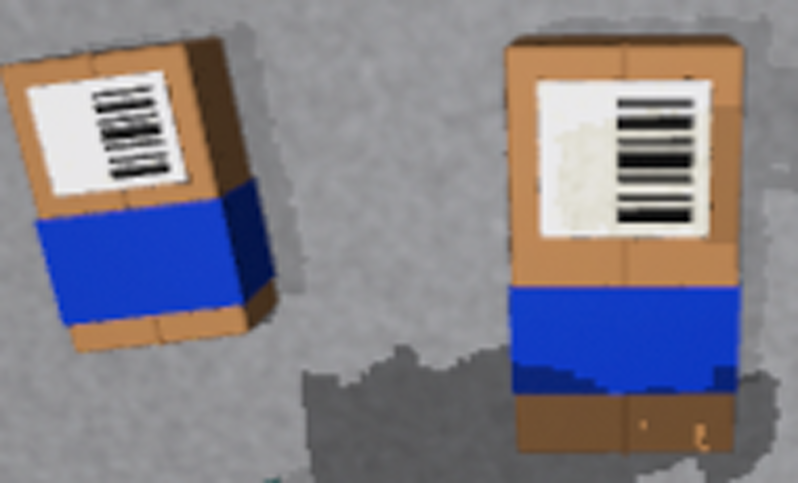

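Top-face corners in this crop:
- blue_large: (506,46), (743,46), (735,453), (518,453)
- blue_small: (0,65), (185,42), (249,333), (77,352)

```bash
python3 -c "
from h import *
import pickle
im=pickle.load(open('w2.pkl','rb'))
for z,c in ((45,[(506,46),(743,46),(735,453),(518,453)]),(32,[(0,65),(185,42),(249,333),(77,352)])):
    print(rect(im,(np.array(c)+.5)/4.2-.5+[105,115],z))
go(477,68,13,.131)"
```

```text
(array([478. ,  67.9]), np.float64(0.144), array([109.3,  59.3]))
(array([472. , 202.1]), np.float64(0.254), array([79.4, 49.1]))
clock 2.0 at [476.4  66.3 199.4] [3.141e+00 1.000e-03 1.330e-01] w 85.3
d cm [ 0.1  -0.17 18.64] a [0.    0.001 0.002]
```

send_rows(
  series=[
    {"ax":0,"ay":0,"az":-0.013,"dx":0.1,"dy":0,"dz":3,"hand":0},
    {"ax":0,"ay":0,"az":-0.013,"dx":0.1,"dy":0,"dz":7,"hand":0},
    {"ax":0,"ay":0,"az":-0.013,"dx":0.1,"dy":0,"dz":11,"hand":0},
    {"ax":0,"ay":0,"az":-0.013,"dx":0.1,"dy":0,"dz":15,"hand":0},
    {"ax":0,"ay":0,"az":-0.013,"dx":0.1,"dy":0,"dz":17.5,"hand":0},
    {"ax":0,"ay":0,"az":-0.013,"dx":0.1,"dy":0,"dz":18.7,"hand":0},
    {"ax":0,"ay":0,"az":-0.013,"dx":0.1,"dy":0,"dz":18.7,"hand":0},
    {"ax":0,"ay":0,"az":-0.013,"dx":0.1,"dy":0,"dz":18.7,"hand":0},
  ],
)

```text
clock: 2.8
eef_pos: [478.4, 64.7, 13.5]
tool_rot: [3.141, -0.002, 0.141]
force: [0.1, -0.3, -0.4]
width: 85.6
gripper_force: 0.0
```

send_rows(
  series=[
    {"ax":0,"ay":0,"az":0,"dx":0,"dy":0,"dz":0,"hand":1},
    {"ax":0,"ay":0,"az":0,"dx":0,"dy":0,"dz":0,"hand":1},
    {"ax":0,"ay":0,"az":0,"dx":0,"dy":0,"dz":0,"hand":1},
    {"ax":0,"ay":0,"az":0,"dx":0,"dy":0,"dz":0,"hand":1},
    {"ax":0,"ay":0,"az":0,"dx":0,"dy":0,"dz":0,"hand":1},
    {"ax":0,"ay":0,"az":0,"dx":0,"dy":0,"dz":0,"hand":1},
    {"ax":0,"ay":0,"az":0,"dx":0,"dy":0,"dz":0,"hand":1},
  ],
)

```text
clock: 3.5
eef_pos: [478.7, 65.8, 14.2]
tool_rot: [-3.141, -0.003, 0.143]
force: [0.0, -0.0, 7.1]
width: 59.3
gripper_force: 64.3
```

```bash
python3 -c "
from h import *
go(478,68,110,.144);go(454,407,110,.144)"
```

```text
clock 3.5 at [478.7  65.8  14.2] [-3.141e+00 -3.000e-03  1.430e-01] w 59.3
d cm [-0.   -0.23 -9.58] a [-0.    -0.003 -0.001]
clock 3.5 at [478.7  65.8  14.2] [-3.141e+00 -3.000e-03  1.430e-01] w 59.3
d cm [  2.45 -34.13  -9.56] a [-0.    -0.003 -0.001]
```

send_rows(
  series=[
    {"ax":0,"ay":0,"az":0,"dx":0,"dy":0,"dz":-0.7,"hand":1},
    {"ax":0,"ay":0,"az":0,"dx":0,"dy":0,"dz":-2,"hand":1},
    {"ax":0,"ay":0,"az":0,"dx":0,"dy":0,"dz":-4.5,"hand":1},
    {"ax":0,"ay":0,"az":0,"dx":0,"dy":-1,"dz":-7,"hand":1},
    {"ax":0,"ay":0,"az":0,"dx":0.2,"dy":-3,"dz":-9,"hand":1},
    {"ax":0,"ay":0,"az":0,"dx":0.5,"dy":-6,"dz":-9.5,"hand":1},
    {"ax":0,"ay":0,"az":0,"dx":0.8,"dy":-9.5,"dz":-9.6,"hand":1},
    {"ax":0,"ay":0,"az":0,"dx":1.1,"dy":-13,"dz":-9.6,"hand":1},
    {"ax":0,"ay":0,"az":0,"dx":1.4,"dy":-16.5,"dz":-9.6,"hand":1},
    {"ax":0,"ay":0,"az":0,"dx":1.7,"dy":-20,"dz":-9.6,"hand":1},
  ],
)

```text
clock: 4.5
eef_pos: [465.6, 267.2, 109.9]
tool_rot: [-3.141, -0.001, 0.143]
force: [1.2, 0.3, -1.9]
width: 59.1
gripper_force: 65.2
```

send_rows(
  series=[
    {"ax":0,"ay":0,"az":0,"dx":0.2,"dy":-3.5,"dz":0,"hand":1},
    {"ax":0,"ay":0,"az":0,"dx":0.4,"dy":-7,"dz":0,"hand":1},
    {"ax":0,"ay":0,"az":0,"dx":0.6,"dy":-10,"dz":0,"hand":1},
    {"ax":0,"ay":0,"az":0,"dx":0.7,"dy":-12.5,"dz":0,"hand":1},
    {"ax":0,"ay":0,"az":0,"dx":0.75,"dy":-13.8,"dz":0,"hand":1},
    {"ax":0,"ay":0,"az":0,"dx":0.75,"dy":-14.1,"dz":0,"hand":1},
    {"ax":0,"ay":0,"az":0,"dx":0.75,"dy":-14.1,"dz":0,"hand":1},
    {"ax":0,"ay":0,"az":0,"dx":0.75,"dy":-14.1,"dz":0,"hand":1},
  ],
)

```text
clock: 5.3
eef_pos: [453.9, 404.3, 108.7]
tool_rot: [3.14, 0.0, 0.141]
force: [0.1, 0.2, -2.2]
width: 59.1
gripper_force: 65.1
```

```bash
python3 -c "
from h import *
import pickle
go(454,407,19,.144)
im,p=look('wrist'); pickle.dump(im,open('w3.pkl','wb'))
cv2.imwrite('pics/w3.png',cv2.resize(p,(800,600),interpolation=cv2.INTER_CUBIC))"
```

```text
clock 5.3 at [453.9 404.3 108.7] [3.14  0.    0.141] w 59.1
d cm [ 0.05 -0.28  8.97] a [ 0.002  0.    -0.003]
```

View pics/w3.png

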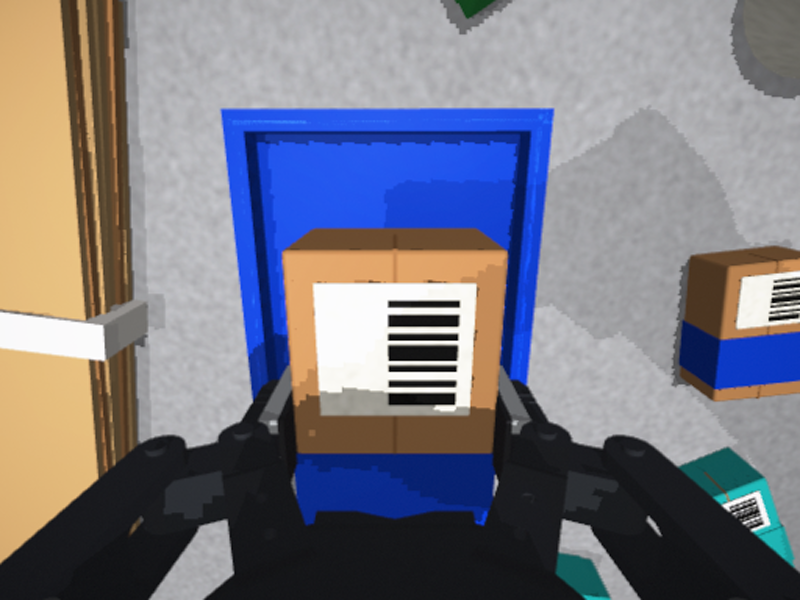

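```bash
python3 -c "
from h import *
import pickle
im=pickle.load(open('w3.pkl','rb'))
f=lambda c,z: ray(im,(np.array(c,float)+.5)*.64-.5,z)[:,:2]
P=f([(222,109),(553,109)],25); d=P[0]-P[1]; x=np.array([d[1],-d[0]])/np.hypot(*d)
print('tray',P.mean(0)-100*x,np.arctan2(x[1],x[0]),np.hypot(*d))
Q=f([(283,250),(508,250)],139.5); d=Q[0]-Q[1]; x=np.array([d[1],-d[0]])/np.hypot(*d)
print('carton',Q.mean(0)-55*x,np.arctan2(x[1],x[0]),np.hypot(*d))
go(454,407,19,.144)"
```

```text
tray [455.1397509  407.66882947] 0.1413849726136374 159.03203929938985
carton [453.57755479 404.12071612] 0.14082346413223512 58.64707812638557
clock 5.3 at [453.9 404.4 108.7] [3.14 0.   0.14] w 59.3
d cm [ 0.04 -0.27  8.97] a [ 0.001  0.    -0.004]
```

send_rows(
  series=[
    {"ax":0,"ay":0,"az":0,"dx":0.14,"dy":-0.3,"dz":2,"hand":1},
    {"ax":0,"ay":0,"az":0,"dx":0.14,"dy":-0.3,"dz":4.5,"hand":1},
    {"ax":0,"ay":0,"az":0,"dx":0.14,"dy":-0.3,"dz":6.5,"hand":1},
    {"ax":0,"ay":0,"az":0,"dx":0.14,"dy":-0.3,"dz":8,"hand":1},
    {"ax":0,"ay":0,"az":0,"dx":0.14,"dy":-0.3,"dz":8.6,"hand":1},
    {"ax":0,"ay":0,"az":0,"dx":0.14,"dy":-0.3,"dz":8.9,"hand":1},
    {"ax":0,"ay":0,"az":0,"dx":0.14,"dy":-0.3,"dz":8.9,"hand":1},
    {"ax":0,"ay":0,"az":0,"dx":0.14,"dy":-0.3,"dz":8.9,"hand":1},
  ],
)

```text
clock: 6.15
eef_pos: [454.9, 410.1, 20.5]
tool_rot: [-3.141, -0.001, 0.143]
force: [-0.6, -0.0, -1.4]
width: 59.2
gripper_force: 65.1
```

send_rows(
  series=[
    {"ax":0,"ay":0,"az":0,"dx":0,"dy":0,"dz":0,"hand":0.1},
    {"ax":0,"ay":0,"az":0,"dx":0,"dy":0,"dz":0,"hand":0.1},
    {"ax":0,"ay":0,"az":0,"dx":0,"dy":0,"dz":0,"hand":0.1},
    {"ax":0,"ay":0,"az":0,"dx":0,"dy":0,"dz":0,"hand":0.1},
    {"ax":0,"ay":0,"az":0,"dx":0,"dy":0,"dz":0,"hand":0.1},
  ],
)

```text
clock: 6.65
eef_pos: [454.3, 409.7, 19.8]
tool_rot: [-3.141, -0.0, 0.143]
force: [0.2, 0.8, -0.6]
width: 76.9
gripper_force: 0.0
```

```bash
python3 -c "
from h import *
go(472,202,150,.254)"
```

```text
clock 6.7 at [454.3 409.7  19.8] [-3.141 -0.     0.143] w 76.9
d cm [ -1.2   20.81 -13.03] a [-0.    -0.    -0.111]
```

send_rows(
  series=[
    {"ax":0,"ay":0,"az":0,"dx":0,"dy":0,"dz":-2,"hand":0.1},
    {"ax":0,"ay":0,"az":0,"dx":0,"dy":0,"dz":-5,"hand":0},
    {"ax":0,"ay":0,"az":-0.03,"dx":0,"dy":2,"dz":-8,"hand":0},
    {"ax":0,"ay":0,"az":-0.06,"dx":-0.3,"dy":6,"dz":-9,"hand":0},
    {"ax":0,"ay":0,"az":-0.09,"dx":-0.6,"dy":10,"dz":-9,"hand":0},
    {"ax":0,"ay":0,"az":-0.111,"dx":-0.9,"dy":14,"dz":-9,"hand":0},
    {"ax":0,"ay":0,"az":-0.111,"dx":-1.2,"dy":17.5,"dz":-9,"hand":0},
    {"ax":0,"ay":0,"az":-0.111,"dx":-1.2,"dy":19.8,"dz":-9,"hand":0},
    {"ax":0,"ay":0,"az":-0.111,"dx":-1.2,"dy":20.8,"dz":-9,"hand":0},
    {"ax":0,"ay":0,"az":-0.111,"dx":-1.2,"dy":20.8,"dz":-9,"hand":0},
  ],
)

```text
clock: 7.65
eef_pos: [472.5, 200.9, 109.8]
tool_rot: [3.141, -0.0, 0.251]
force: [0.6, 0.7, -0.3]
width: 85.3
gripper_force: 0.0
```

send_rows(
  series=[
    {"ax":0,"ay":0,"az":0,"dx":0,"dy":0,"dz":0,"hand":0},
    {"ax":0,"ay":0,"az":0,"dx":0,"dy":0,"dz":0,"hand":0},
  ],
)

```text
clock: 7.85
eef_pos: [471.8, 204.1, 109.6]
tool_rot: [-3.141, -0.0, 0.256]
force: [0.2, -0.6, 0.1]
width: 85.2
gripper_force: 0.0
```

```bash
python3 -c "
from h import *
import pickle
im,p=look('top'); pickle.dump(im,open('t2.pkl','wb'))
crop(p,70,150,75,90,6.5,'pics/t2.png')
for i in range(3): go(472,202,3,.254); get_image('top')"
```

```text
clock 7.9 at [471.7 203.9 109.6] [-3.141 -0.     0.256] w 85.5
d cm [-0.03  0.2  10.66] a [-0.001 -0.     0.002]
clock 8.0 at [471.7 203.6 109.5] [-3.141 -0.     0.256] w 85.4
d cm [-0.02  0.17 10.65] a [-0.001 -0.     0.002]
clock 8.0 at [471.7 203.4 109.5] [-3.141 -0.     0.256] w 85.4
d cm [-1.000e-02  1.400e-01  1.065e+01] a [-0.    -0.     0.002]
```

View pics/t2.png

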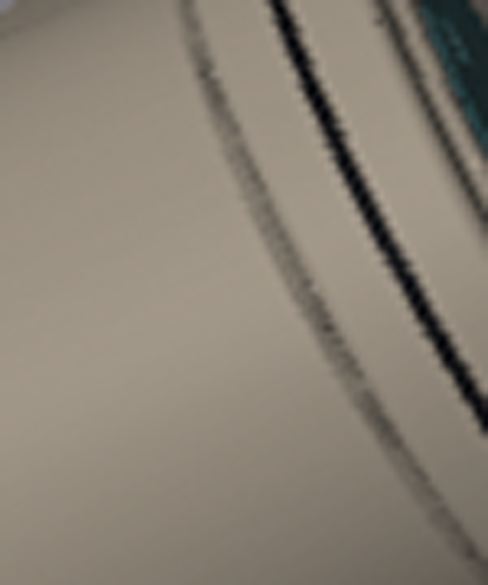

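The arm hides the tray, so I'll check it with the wrist camera on return. Now to grasp blue_small.

send_rows(
  series=[
    {"ax":0,"ay":0,"az":0,"dx":0,"dy":0.05,"dz":3,"hand":0},
    {"ax":0,"ay":0,"az":0,"dx":0,"dy":0.05,"dz":6.5,"hand":0},
    {"ax":0,"ay":0,"az":0,"dx":0,"dy":0.05,"dz":9,"hand":0},
    {"ax":0,"ay":0,"az":0,"dx":0,"dy":0.05,"dz":10.3,"hand":0},
    {"ax":0,"ay":0,"az":0,"dx":0,"dy":0.05,"dz":10.6,"hand":0},
    {"ax":0,"ay":0,"az":0,"dx":0,"dy":0.05,"dz":10.6,"hand":0},
    {"ax":0,"ay":0,"az":0,"dx":0,"dy":0.05,"dz":10.6,"hand":0},
  ],
)

```text
clock: 8.75
eef_pos: [472.9, 202.0, 4.6]
tool_rot: [-3.141, -0.002, 0.254]
force: [0.2, -0.9, -0.4]
width: 85.3
gripper_force: 0.0
```

send_rows(
  series=[
    {"ax":0,"ay":0,"az":0,"dx":0,"dy":0,"dz":0,"hand":1},
    {"ax":0,"ay":0,"az":0,"dx":0,"dy":0,"dz":0,"hand":1},
    {"ax":0,"ay":0,"az":0,"dx":0,"dy":0,"dz":0,"hand":1},
    {"ax":0,"ay":0,"az":0,"dx":0,"dy":0,"dz":0,"hand":1},
    {"ax":0,"ay":0,"az":0,"dx":0,"dy":0,"dz":0,"hand":1},
    {"ax":0,"ay":0,"az":0,"dx":0,"dy":0,"dz":0,"hand":1},
    {"ax":0,"ay":0,"az":0,"dx":0,"dy":0,"dz":0,"hand":1},
    {"ax":0,"ay":0,"az":0,"dx":0,"dy":0,"dz":0,"hand":1},
  ],
)

```text
clock: 9.55
eef_pos: [472.6, 201.8, 4.6]
tool_rot: [-3.141, -0.001, 0.254]
force: [-1.4, -0.3, 6.6]
width: 48.8
gripper_force: 63.1
```

```bash
python3 -c "
from h import *
go(455,408.5,130,.143)"
```

```text
clock 9.6 at [472.6 201.8   4.6] [-3.141e+00 -1.000e-03  2.540e-01] w 48.8
d cm [  3.5  -20.45 -12.53] a [-0.    -0.001  0.111]
```

send_rows(
  series=[
    {"ax":0,"ay":0,"az":0,"dx":0,"dy":0,"dz":-1,"hand":1},
    {"ax":0,"ay":0,"az":0,"dx":0,"dy":0,"dz":-3.5,"hand":1},
    {"ax":0,"ay":0,"az":0.02,"dx":0.2,"dy":-1,"dz":-7,"hand":1},
    {"ax":0,"ay":0,"az":0.04,"dx":0.7,"dy":-4,"dz":-10,"hand":1},
    {"ax":0,"ay":0,"az":0.06,"dx":1.3,"dy":-8,"dz":-12,"hand":1},
    {"ax":0,"ay":0,"az":0.08,"dx":2,"dy":-12,"dz":-12.5,"hand":1},
    {"ax":0,"ay":0,"az":0.1,"dx":2.7,"dy":-16,"dz":-12.5,"hand":1},
    {"ax":0,"ay":0,"az":0.111,"dx":3.2,"dy":-19,"dz":-12.5,"hand":1},
    {"ax":0,"ay":0,"az":0.111,"dx":3.5,"dy":-20.3,"dz":-12.5,"hand":1},
    {"ax":0,"ay":0,"az":0.111,"dx":3.5,"dy":-20.4,"dz":-12.5,"hand":1},
  ],
)

```text
clock: 10.55
eef_pos: [453.9, 409.4, 128.7]
tool_rot: [-3.141, 0.0, 0.146]
force: [-1.1, -0.9, -1.2]
width: 48.7
gripper_force: 62.3
```

send_rows(
  series=[
    {"ax":0,"ay":0,"az":0,"dx":0,"dy":0,"dz":0,"hand":1},
    {"ax":0,"ay":0,"az":0,"dx":0,"dy":0,"dz":0,"hand":1},
    {"ax":0,"ay":0,"az":0,"dx":0,"dy":0,"dz":0,"hand":1},
    {"ax":0,"ay":0,"az":0,"dx":0,"dy":0,"dz":0,"hand":1},
    {"ax":0,"ay":0,"az":0,"dx":0,"dy":0,"dz":0,"hand":1},
  ],
)

```text
clock: 11.05
eef_pos: [455.1, 407.2, 128.7]
tool_rot: [3.141, 0.0, 0.142]
force: [-1.1, -0.5, -1.1]
width: 49.2
gripper_force: 62.3
```

```bash
python3 -c "
from h import *
import pickle
im,p=look('wrist'); pickle.dump(im,open('w4.pkl','wb'))
crop(p,130,60,230,200,3,'pics/w4.png')
go(455,408.5,55,.143)"
```

```text
clock 11.1 at [455.  407.4 128.7] [ 3.141 -0.     0.142] w 49.1
d cm [ 0.02 -0.11  7.37] a [ 0.    -0.    -0.001]
```

View pics/w4.png

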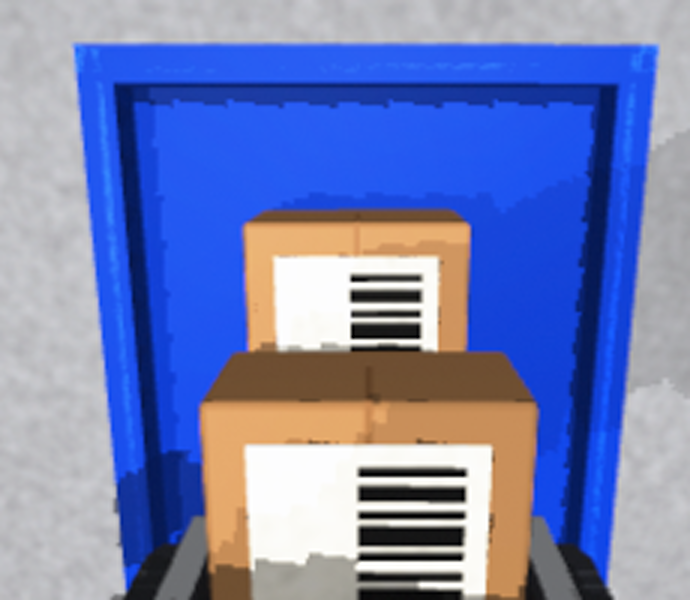

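The large carton sits in the tray with its far top edge at (245..470,223). The held small carton's far top edge is at (203..537,404), and the tray's far flange at (75..658,45).

```bash
cat >> h.py <<'E'
def edge(im,off,k,c,z,L):
    """centre, yaw, width of a box from its two far top corners in a crop"""
    P=ray(im,(np.array(c,float)+.5)/k-.5+np.array(off),z)[:,:2]; d=P[0]-P[1]; x=np.array([d[1],-d[0]])/np.hypot(*d)
    return (P.mean(0)-L/2*x).round(1),round(float(np.arctan2(x[1],x[0])),3),round(float(np.hypot(*d)),1)
E
python3 -c "
from h import *
import pickle
im=pickle.load(open('w4.pkl','rb'))
e=lambda *a: print(edge(im,(130,60),3,*a))
e([(75,45),(658,45)],25,200);e([(245,223),(470,223)],50,110);e([(203,404),(537,404)],156.1,80)
go(455,408.5,55,.143)"
```

```text
(array([455.2, 407.6]), 0.142, 159.6)
(array([454.3, 409.8]), 0.142, 58.8)
(array([453.9, 406.8]), 0.142, 48.5)
clock 11.1 at [455.  407.4 128.7] [ 3.141 -0.     0.142] w 49.1
d cm [ 0.02 -0.11  7.37] a [ 0.    -0.    -0.001]
```

send_rows(
  series=[
    {"ax":0,"ay":0,"az":0,"dx":0.08,"dy":-0.1,"dz":1.5,"hand":1},
    {"ax":0,"ay":0,"az":0,"dx":0.08,"dy":-0.25,"dz":3,"hand":1},
    {"ax":0,"ay":0,"az":0,"dx":0.08,"dy":-0.25,"dz":4.5,"hand":1},
    {"ax":0,"ay":0,"az":0,"dx":0.08,"dy":-0.25,"dz":5.8,"hand":1},
    {"ax":0,"ay":0,"az":0,"dx":0.08,"dy":-0.25,"dz":6.6,"hand":1},
    {"ax":0,"ay":0,"az":0,"dx":0.08,"dy":-0.25,"dz":7,"hand":1},
    {"ax":0,"ay":0,"az":0,"dx":0.08,"dy":-0.25,"dz":7.2,"hand":1},
    {"ax":0,"ay":0,"az":0,"dx":0.08,"dy":-0.25,"dz":7.35,"hand":1},
    {"ax":0,"ay":0,"az":0,"dx":0.08,"dy":-0.25,"dz":7.35,"hand":1},
    {"ax":0,"ay":0,"az":0,"dx":0.08,"dy":-0.25,"dz":7.35,"hand":1},
  ],
)

```text
clock: 12.1
eef_pos: [455.5, 410.7, 55.6]
tool_rot: [-3.141, -0.001, 0.143]
force: [-0.7, -0.7, -0.8]
width: 48.6
gripper_force: 62.3
```

send_rows(
  series=[
    {"ax":0,"ay":0,"az":0,"dx":0,"dy":0,"dz":0,"hand":1},
    {"ax":0,"ay":0,"az":0,"dx":0,"dy":0,"dz":0,"hand":1},
    {"ax":0,"ay":0,"az":0,"dx":0,"dy":0,"dz":0,"hand":1},
  ],
)

```text
clock: 12.4
eef_pos: [455.3, 410.5, 55.3]
tool_rot: [-3.141, -0.0, 0.143]
force: [0.0, -0.1, -0.9]
width: 49.2
gripper_force: 62.3
```

send_rows(
  series=[
    {"ax":0,"ay":0,"az":0,"dx":0,"dy":0,"dz":0.08,"hand":1},
    {"ax":0,"ay":0,"az":0,"dx":0,"dy":0,"dz":0.08,"hand":1},
    {"ax":0,"ay":0,"az":0,"dx":0,"dy":0.0,"dz":0.08,"hand":0.2},
    {"ax":0,"ay":0,"az":0,"dx":0,"dy":0,"dz":0.08,"hand":0.1},
    {"ax":0,"ay":0,"az":0,"dx":0,"dy":0,"dz":0.08,"hand":0.1},
    {"ax":0,"ay":0,"az":0,"dx":0,"dy":0,"dz":0.08,"hand":0.1},
    {"ax":0,"ay":0,"az":0,"dx":0,"dy":0,"dz":0.08,"hand":0.1},
  ],
)

```text
clock: 13.1
eef_pos: [455.2, 410.4, 54.3]
tool_rot: [3.142, 0.0, 0.143]
force: [-0.4, 0.0, -0.7]
width: 76.7
gripper_force: 0.0
```

send_rows(
  series=[
    {"ax":0,"ay":0,"az":0,"dx":0,"dy":0,"dz":-2,"hand":0.1},
    {"ax":0,"ay":0,"az":0,"dx":0,"dy":0,"dz":-6,"hand":0},
    {"ax":0,"ay":0,"az":0,"dx":0,"dy":0,"dz":-10,"hand":0},
    {"ax":0,"ay":0,"az":0,"dx":0,"dy":0,"dz":-12,"hand":0},
  ],
)

```text
clock: 13.5
eef_pos: [456.5, 411.5, 177.8]
tool_rot: [-3.139, -0.004, 0.143]
force: [0.3, -0.1, -0.3]
width: 85.2
gripper_force: 0.0
```

```bash
python3 -c "
from h import *
import pickle
im,p=look('wrist'); pickle.dump(im,open('w5.pkl','wb'))
crop(p,130,60,250,220,2.7,'pics/w5.png')
go(477,-63,170,-.008)"
```

```text
clock 13.6 at [457.6 412.4 180.1] [-3.136 -0.007  0.143] w 85.4
d cm [-4.84 47.34  0.74] a [-0.006 -0.007  0.151]
```

View pics/w5.png

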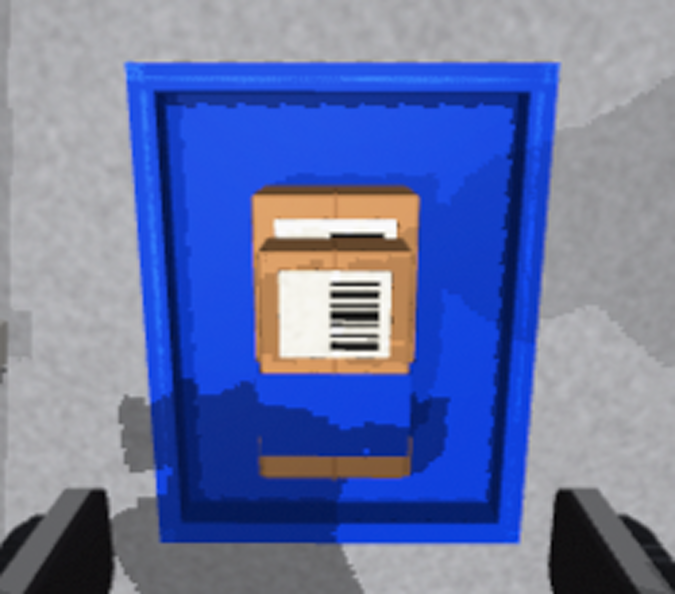

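The blue stack sits flat and centred: the small carton's top is at (258..412, 250..477) and the large one's far edge at (252..420,195). Moving on to yellow_large.

send_rows(
  series=[
    {"ax":0,"ay":0,"az":0.03,"dx":-0.4,"dy":3,"dz":0,"hand":0},
    {"ax":0,"ay":0,"az":0.06,"dx":-0.8,"dy":7.5,"dz":0,"hand":0},
    {"ax":0,"ay":0,"az":0.09,"dx":-1.3,"dy":12.5,"dz":0,"hand":0},
    {"ax":0,"ay":0,"az":0.12,"dx":-1.8,"dy":17.5,"dz":0,"hand":0},
    {"ax":0,"ay":0,"az":0.151,"dx":-2.3,"dy":22.5,"dz":0,"hand":0},
    {"ax":0,"ay":0,"az":0.151,"dx":-2.8,"dy":27.5,"dz":0,"hand":0},
    {"ax":0,"ay":0,"az":0.151,"dx":-3.3,"dy":32.5,"dz":0,"hand":0},
    {"ax":0,"ay":0,"az":0.151,"dx":-3.8,"dy":37.5,"dz":0,"hand":0},
    {"ax":0,"ay":0,"az":0.151,"dx":-4.3,"dy":42,"dz":0,"hand":0},
    {"ax":0,"ay":0,"az":0.151,"dx":-4.7,"dy":45.5,"dz":0,"hand":0},
  ],
)

```text
clock: 14.55
eef_pos: [473.1, -50.0, 174.4]
tool_rot: [3.141, -0.0, -0.011]
force: [0.3, -0.1, -0.0]
width: 85.2
gripper_force: 0.0
```

send_rows(
  series=[
    {"ax":0,"ay":0,"az":0,"dx":-0.1,"dy":1.7,"dz":0,"hand":0},
    {"ax":0,"ay":0,"az":0,"dx":-0.1,"dy":1.8,"dz":0,"hand":0},
    {"ax":0,"ay":0,"az":0,"dx":-0.1,"dy":1.8,"dz":0,"hand":0},
    {"ax":0,"ay":0,"az":0,"dx":-0.1,"dy":1.8,"dz":0,"hand":0},
    {"ax":0,"ay":0,"az":0,"dx":-0.1,"dy":1.8,"dz":0,"hand":0},
    {"ax":0,"ay":0,"az":0,"dx":-0.1,"dy":1.8,"dz":0,"hand":0},
  ],
)

```text
clock: 15.15
eef_pos: [472.4, -63.4, 174.3]
tool_rot: [-3.141, 0.0, -0.006]
force: [-0.6, -0.0, -0.4]
width: 85.5
gripper_force: 0.0
```

```bash
python3 -c "
from h import *
import pickle
im=pickle.load(open('w5.pkl','rb'))
e=lambda *a: print(edge(im,(130,60),2.7,*a))
e([(126,63),(559,63)],25,200);e([(252,195),(420,195)],50,110);e([(258,250),(412,250)],82,80)
im,p=look('wrist'); pickle.dump(im,open('w6.pkl','wb'))
crop(p,180,0,220,230,2.6,'pics/w6.png')
go(477,-63,13,-.008)"
```

```text
(array([455.2, 407.5]), 0.143, 159.4)
(array([454.3, 409.8]), 0.143, 59.5)
(array([454.6, 410.2]), 0.144, 49.1)
clock 15.2 at [472.4 -63.7 174.3] [-3.141 -0.    -0.006] w 85.2
d cm [ 0.46 -0.07 16.13] a [-0.    -0.     0.002]
```

View pics/w6.png

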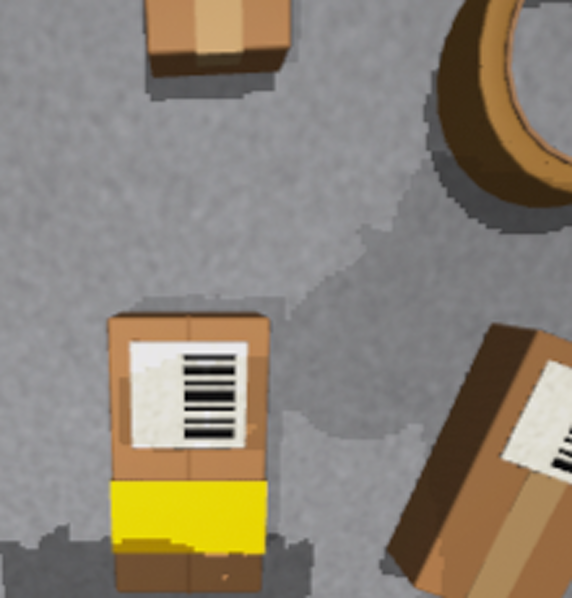

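Blue is within 0.5 mm carton to carton. The yellow_large top face in this crop is (108,319), (270,319), (262,592), (115,590).

```bash
python3 -c "
from h import *
import pickle
im=pickle.load(open('w6.pkl','rb'))
print(rect(im,(np.array([(108,319),(270,319),(262,592),(115,590)])+.5)/2.6-.5+[180,0],45))
r=rect(im,(np.array([(108,319),(270,319),(262,592),(115,590)])+.5)/2.6-.5+[180,0],45)
go(*r[0],13,r[1])"
```

```text
(array([478.9, -63.4]), np.float64(-0.007), array([108.3,  59.7]))
clock 15.2 at [472.4 -63.7 174.3] [-3.141 -0.    -0.006] w 85.2
d cm [ 0.65 -0.03 16.13] a [-0.    -0.     0.001]
```

send_rows(
  series=[
    {"ax":0,"ay":0,"az":0,"dx":0.6,"dy":-0.03,"dz":3,"hand":0},
    {"ax":0,"ay":0,"az":0,"dx":0.6,"dy":-0.03,"dz":7,"hand":0},
    {"ax":0,"ay":0,"az":0,"dx":0.6,"dy":-0.03,"dz":11,"hand":0},
    {"ax":0,"ay":0,"az":0,"dx":0.6,"dy":-0.03,"dz":14,"hand":0},
    {"ax":0,"ay":0,"az":0,"dx":0.6,"dy":-0.03,"dz":15.6,"hand":0},
    {"ax":0,"ay":0,"az":0,"dx":0.6,"dy":-0.03,"dz":16.1,"hand":0},
    {"ax":0,"ay":0,"az":0,"dx":0.6,"dy":-0.03,"dz":16.1,"hand":0},
    {"ax":0,"ay":0,"az":0,"dx":0.6,"dy":-0.03,"dz":16.1,"hand":0},
  ],
)

```text
clock: 16.0
eef_pos: [479.0, -64.3, 14.1]
tool_rot: [3.141, -0.001, -0.008]
force: [0.3, 0.7, -1.1]
width: 85.3
gripper_force: 0.0
```

send_rows(
  series=[
    {"ax":0,"ay":0,"az":0,"dx":0,"dy":0,"dz":0,"hand":1},
    {"ax":0,"ay":0,"az":0,"dx":0,"dy":0,"dz":0,"hand":1},
    {"ax":0,"ay":0,"az":0,"dx":0,"dy":0,"dz":0,"hand":1},
    {"ax":0,"ay":0,"az":0,"dx":0,"dy":0,"dz":0,"hand":1},
    {"ax":0,"ay":0,"az":0,"dx":0,"dy":0,"dz":0,"hand":1},
    {"ax":0,"ay":0,"az":0,"dx":0,"dy":0,"dz":0,"hand":1},
    {"ax":0,"ay":0,"az":0,"dx":0,"dy":0,"dz":0,"hand":1},
  ],
)

```text
clock: 16.7
eef_pos: [479.0, -64.2, 14.6]
tool_rot: [-3.142, -0.002, -0.008]
force: [-1.2, 0.7, 6.7]
width: 59.3
gripper_force: 64.6
```

```bash
python3 -c "
from h import *
go(545,-407,125,-.106)"
```

```text
clock 16.7 at [479.  -64.2  14.6] [-3.142e+00 -2.000e-03 -8.000e-03] w 59.3
d cm [  6.9   34.22 -11.03] a [-0.    -0.002  0.098]
```

send_rows(
  series=[
    {"ax":0,"ay":0,"az":0,"dx":0,"dy":0,"dz":-0.7,"hand":1},
    {"ax":0,"ay":0,"az":0,"dx":0,"dy":0,"dz":-2.5,"hand":1},
    {"ax":0,"ay":0,"az":0,"dx":0,"dy":0,"dz":-6,"hand":1},
    {"ax":0,"ay":0,"az":0.01,"dx":0.2,"dy":1,"dz":-9,"hand":1},
    {"ax":0,"ay":0,"az":0.02,"dx":0.8,"dy":4,"dz":-10.5,"hand":1},
    {"ax":0,"ay":0,"az":0.04,"dx":1.6,"dy":8,"dz":-11,"hand":1},
    {"ax":0,"ay":0,"az":0.06,"dx":2.5,"dy":12.5,"dz":-11,"hand":1},
    {"ax":0,"ay":0,"az":0.08,"dx":3.4,"dy":17,"dz":-11,"hand":1},
    {"ax":0,"ay":0,"az":0.098,"dx":4.3,"dy":21.5,"dz":-11,"hand":1},
    {"ax":0,"ay":0,"az":0.098,"dx":5.2,"dy":26,"dz":-11,"hand":1},
  ],
)

```text
clock: 17.7
eef_pos: [527.7, -326.4, 123.7]
tool_rot: [-3.141, 0.0, -0.107]
force: [1.4, -0.3, -3.2]
width: 59.4
gripper_force: 65.7
```

```bash
python3 -c "
from h import *
go(545,-407,125,-.106)"
```

```text
clock 17.7 at [ 527.7 -326.4  123.7] [-3.141  0.    -0.107] w 59.4
d cm [ 2.58  7.83 -0.13] a [-0.     0.    -0.001]
```

send_rows(
  series=[
    {"ax":0,"ay":0,"az":0,"dx":1,"dy":3,"dz":0,"hand":1},
    {"ax":0,"ay":0,"az":0,"dx":1.9,"dy":5.7,"dz":0,"hand":1},
    {"ax":0,"ay":0,"az":0,"dx":2.4,"dy":7.4,"dz":0,"hand":1},
    {"ax":0,"ay":0,"az":0,"dx":2.6,"dy":8,"dz":0,"hand":1},
    {"ax":0,"ay":0,"az":0,"dx":2.6,"dy":8,"dz":0,"hand":1},
    {"ax":0,"ay":0,"az":0,"dx":2.6,"dy":8,"dz":0,"hand":1},
    {"ax":0,"ay":0,"az":0,"dx":2.6,"dy":8,"dz":0,"hand":1},
    {"ax":0,"ay":0,"az":0,"dx":2.6,"dy":8,"dz":0,"hand":1},
    {"ax":0,"ay":0,"az":0,"dx":2.6,"dy":8,"dz":0,"hand":1},
  ],
)

```text
clock: 18.6
eef_pos: [545.7, -406.3, 123.4]
tool_rot: [-3.141, 0.0, -0.105]
force: [-0.2, 0.8, -2.7]
width: 59.3
gripper_force: 65.6
```

```bash
python3 -c "
from h import *
import pickle
im,p=look('wrist'); pickle.dump(im,open('w7.pkl','wb'))
# tray outline by colour: yellow hull lower-half flange; far corners of the hull
m=cv2.inRange(cv2.cvtColor(p,cv2.COLOR_BGR2HSV),(24,120,60),(34,255,255))
n,l,st,_=cv2.connectedComponentsWithStats(m); i=1+np.argmax(st[1:,4]); print(st[i])
ys,xs=np.where(l==i)
for f in (xs+4*ys, -xs+4*ys): k=np.argmin(f); print(xs[k],ys[k])
y0=ys.min(); a=[]
for r in range(y0+3,y0+60,8):
    q=xs[ys==r]; a.append((r,q.min(),q.max()))
print(a)
t=[]
for c in range(st[i][0]+15,st[i][0]+st[i][2]-15,25): t.append((c,ys[xs==c].min()))
print(t)
go(545,-407,20,-.106)"
```

```text
[  154    73   200   173 16840]
154 73
353 73
[(76, np.int64(154), np.int64(351)), (84, np.int64(155), np.int64(350)), (92, np.int64(156), np.int64(349)), (100, np.int64(156), np.int64(349)), (108, np.int64(157), np.int64(348)), (116, np.int64(158), np.int64(347)), (124, np.int64(159), np.int64(346)), (132, np.int64(160), np.int64(346))]
[(169, np.int64(73)), (194, np.int64(73)), (219, np.int64(73)), (244, np.int64(73)), (269, np.int64(73)), (294, np.int64(73)), (319, np.int64(73))]
clock 18.6 at [ 545.7 -406.6  123.5] [-3.142 -0.    -0.106] w 58.6
d cm [-0.06  0.05 10.35] a [-0. -0.  0.]
```

```bash
python3 -c "
from h import *
import pickle
im=pickle.load(open('w7.pkl','rb'))
print(edge(im,(0,0),1,[(153,72),(353,72)],25,200))
e=edge(im,(0,0),1,[(153,72),(353,72)],25,200); go(*e[0],20,e[1])"
```

```text
(array([ 547.3, -406.9]), -0.105, 160.3)
clock 18.6 at [ 545.7 -406.6  123.5] [-3.142 -0.    -0.106] w 58.6
d cm [1.600e-01 1.000e-02 1.035e+01] a [-0.    -0.    -0.001]
```

send_rows(
  series=[
    {"ax":0,"ay":0,"az":0,"dx":0.12,"dy":0,"dz":2,"hand":1},
    {"ax":0,"ay":0,"az":0,"dx":0.12,"dy":0,"dz":5,"hand":1},
    {"ax":0,"ay":0,"az":0,"dx":0.12,"dy":0,"dz":7.5,"hand":1},
    {"ax":0,"ay":0,"az":0,"dx":0.12,"dy":0,"dz":9.2,"hand":1},
    {"ax":0,"ay":0,"az":0,"dx":0.12,"dy":0,"dz":10,"hand":1},
    {"ax":0,"ay":0,"az":0,"dx":0.12,"dy":0,"dz":10.3,"hand":1},
    {"ax":0,"ay":0,"az":0,"dx":0.12,"dy":0,"dz":10.4,"hand":1},
    {"ax":0,"ay":0,"az":0,"dx":0.12,"dy":0,"dz":10.4,"hand":1},
    {"ax":0,"ay":0,"az":0,"dx":0.12,"dy":0,"dz":10.4,"hand":1},
  ],
)

```text
clock: 19.55
eef_pos: [547.4, -407.8, 20.4]
tool_rot: [3.141, -0.002, -0.106]
force: [-0.2, 0.1, -3.5]
width: 58.6
gripper_force: 65.7
```

send_rows(
  series=[
    {"ax":0,"ay":0,"az":0,"dx":0,"dy":0,"dz":0.08,"hand":1},
    {"ax":0,"ay":0,"az":0,"dx":0,"dy":0,"dz":0.08,"hand":1},
    {"ax":0,"ay":0,"az":0,"dx":0,"dy":0,"dz":0.08,"hand":0.1},
    {"ax":0,"ay":0,"az":0,"dx":0,"dy":0,"dz":0.08,"hand":0.1},
    {"ax":0,"ay":0,"az":0,"dx":0,"dy":0,"dz":0.08,"hand":0.1},
    {"ax":0,"ay":0,"az":0,"dx":0,"dy":0,"dz":0.08,"hand":0.1},
    {"ax":0,"ay":0,"az":0,"dx":0,"dy":0,"dz":0.08,"hand":0.1},
  ],
)

```text
clock: 20.25
eef_pos: [546.7, -407.2, 18.5]
tool_rot: [-3.142, 0.0, -0.106]
force: [-0.4, -0.3, -0.7]
width: 76.8
gripper_force: 0.0
```

```bash
python3 -c "
from h import *
go(570,65,170,.264)"
```

```text
clock 20.2 at [ 546.7 -407.2   18.5] [-3.142  0.    -0.106] w 76.8
d cm [ -2.69 -47.21 -15.15] a [-0.    0.   -0.37]
```

send_rows(
  series=[
    {"ax":0,"ay":0,"az":0,"dx":0,"dy":0,"dz":-3,"hand":0.1},
    {"ax":0,"ay":0,"az":0,"dx":0,"dy":0,"dz":-8,"hand":0},
    {"ax":0,"ay":0,"az":-0.03,"dx":0,"dy":-2,"dz":-12,"hand":0},
    {"ax":0,"ay":0,"az":-0.08,"dx":0.2,"dy":-6,"dz":-14.5,"hand":0},
    {"ax":0,"ay":0,"az":-0.13,"dx":0.4,"dy":-10.5,"dz":-15.2,"hand":0},
    {"ax":0,"ay":0,"az":-0.18,"dx":0.6,"dy":-15.5,"dz":-15.2,"hand":0},
    {"ax":0,"ay":0,"az":-0.23,"dx":0.8,"dy":-20.5,"dz":-15.2,"hand":0},
    {"ax":0,"ay":0,"az":-0.28,"dx":1,"dy":-25.5,"dz":-15.2,"hand":0},
    {"ax":0,"ay":0,"az":-0.33,"dx":1.2,"dy":-30.5,"dz":-15.2,"hand":0},
    {"ax":0,"ay":0,"az":-0.37,"dx":1.4,"dy":-35.5,"dz":-15.2,"hand":0},
  ],
)

```text
clock: 21.25
eef_pos: [598.3, -54.0, 170.7]
tool_rot: [3.141, -0.0, 0.265]
force: [1.3, -0.4, -0.5]
width: 85.5
gripper_force: 0.0
```

```bash
python3 -c "
from h import *
go(615,68,170,.264)"
```

```text
clock 21.2 at [598.3 -54.  170.7] [ 3.141 -0.     0.265] w 85.5
d cm [  4.81 -11.34   0.08] a [ 0.    -0.     0.001]
```

send_rows(
  series=[
    {"ax":0,"ay":0,"az":0,"dx":1.6,"dy":-4,"dz":0,"hand":0},
    {"ax":0,"ay":0,"az":0,"dx":3.2,"dy":-8,"dz":0,"hand":0},
    {"ax":0,"ay":0,"az":0,"dx":4.3,"dy":-10.5,"dz":0,"hand":0},
    {"ax":0,"ay":0,"az":0,"dx":4.8,"dy":-11.5,"dz":0,"hand":0},
    {"ax":0,"ay":0,"az":0,"dx":4.8,"dy":-11.5,"dz":0,"hand":0},
    {"ax":0,"ay":0,"az":0,"dx":4.8,"dy":-11.5,"dz":0,"hand":0},
    {"ax":0,"ay":0,"az":0,"dx":4.8,"dy":-11.5,"dz":0,"hand":0},
    {"ax":0,"ay":0,"az":0,"dx":4.8,"dy":-11.5,"dz":0,"hand":0},
    {"ax":0,"ay":0,"az":0,"dx":4.8,"dy":-11.5,"dz":0,"hand":0},
  ],
)

```text
clock: 22.15
eef_pos: [614.6, 66.2, 170.6]
tool_rot: [3.141, 0.0, 0.262]
force: [0.3, 0.8, 0.9]
width: 85.1
gripper_force: 0.0
```

```bash
python3 -c "
from h import *
import pickle
im,p=look('wrist'); pickle.dump(im,open('w8.pkl','wb'))
crop(p,190,100,130,120,5,'pics/w8.png')
go(615,68,170,.264)"
```

```text
clock 22.2 at [614.6  66.6 170.6] [ 3.141 -0.     0.262] w 85.8
d cm [ 0.07 -0.13  0.06] a [ 0.    -0.    -0.002]
```

View pics/w8.png

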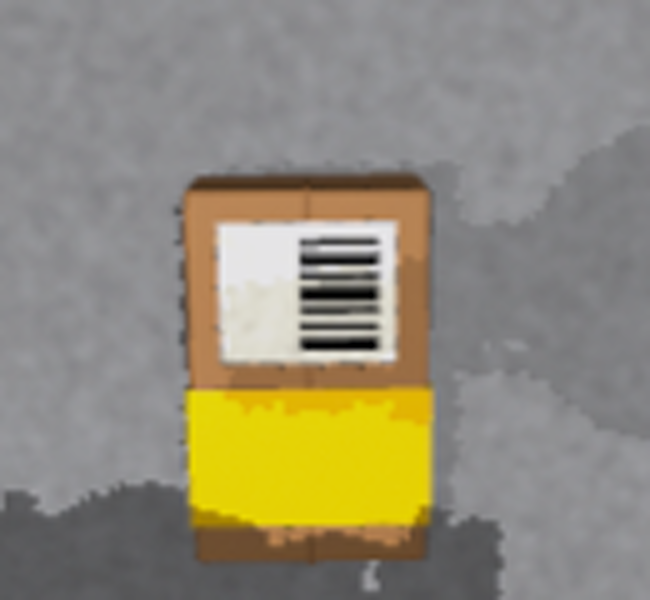

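yellow_small's top-face corners in this crop: (185,190), (432,188), (428,561), (196,562).

```bash
python3 -c "
from h import *
import pickle
im=pickle.load(open('w8.pkl','rb'))
r=rect(im,(np.array([(185,190),(432,188),(428,561),(196,562)])+.5)/5-.5+[190,100],32)
print(r); go(*r[0],3.5,r[1])"
```

```text
(array([620.1,  68.2]), np.float64(0.271), array([79.6, 49.8]))
clock 22.2 at [614.6  66.6 170.6] [ 3.141 -0.     0.262] w 85.8
d cm [ 0.57 -0.02 16.71] a [ 0.    -0.    -0.009]
```

send_rows(
  series=[
    {"ax":0,"ay":0,"az":-0.009,"dx":0.57,"dy":0,"dz":3,"hand":0},
    {"ax":0,"ay":0,"az":-0.009,"dx":0.57,"dy":0,"dz":7,"hand":0},
    {"ax":0,"ay":0,"az":-0.009,"dx":0.57,"dy":0,"dz":11,"hand":0},
    {"ax":0,"ay":0,"az":-0.009,"dx":0.57,"dy":0,"dz":14.5,"hand":0},
    {"ax":0,"ay":0,"az":-0.009,"dx":0.57,"dy":0,"dz":16.2,"hand":0},
    {"ax":0,"ay":0,"az":-0.009,"dx":0.57,"dy":0,"dz":16.7,"hand":0},
    {"ax":0,"ay":0,"az":-0.009,"dx":0.57,"dy":0,"dz":16.7,"hand":0},
    {"ax":0,"ay":0,"az":-0.009,"dx":0.57,"dy":0,"dz":16.7,"hand":0},
  ],
)

```text
clock: 23.0
eef_pos: [621.6, 69.2, 5.2]
tool_rot: [3.141, -0.003, 0.273]
force: [-0.9, -0.0, 1.0]
width: 85.3
gripper_force: 0.0
```

send_rows(
  series=[
    {"ax":0,"ay":0,"az":0,"dx":0,"dy":0,"dz":0,"hand":1},
    {"ax":0,"ay":0,"az":0,"dx":0,"dy":0,"dz":0,"hand":1},
    {"ax":0,"ay":0,"az":0,"dx":0,"dy":0,"dz":0,"hand":1},
    {"ax":0,"ay":0,"az":0,"dx":0,"dy":0,"dz":0,"hand":1},
    {"ax":0,"ay":0,"az":0,"dx":0,"dy":0,"dz":0,"hand":1},
    {"ax":0,"ay":0,"az":0,"dx":0,"dy":0,"dz":0,"hand":1},
    {"ax":0,"ay":0,"az":0,"dx":0,"dy":0,"dz":0,"hand":1},
    {"ax":0,"ay":0,"az":0,"dx":0,"dy":0,"dz":0,"hand":1},
  ],
)

```text
clock: 23.8
eef_pos: [620.9, 69.3, 4.9]
tool_rot: [3.141, -0.002, 0.273]
force: [-1.0, 0.6, 4.7]
width: 49.1
gripper_force: 63.6
```

```bash
python3 -c "
from h import *
go(547,-407.2,130,-.106)"
```

```text
clock 23.8 at [620.9  69.3   4.9] [ 3.141e+00 -2.000e-03  2.730e-01] w 49.1
d cm [-19.93  43.89 -12.54] a [-0.    -0.002  0.379]
```

send_rows(
  series=[
    {"ax":0,"ay":0,"az":0,"dx":0,"dy":0,"dz":-1,"hand":1},
    {"ax":0,"ay":0,"az":0,"dx":0,"dy":0,"dz":-4,"hand":1},
    {"ax":0,"ay":0,"az":0.03,"dx":0,"dy":0,"dz":-8,"hand":1},
    {"ax":0,"ay":0,"az":0.07,"dx":-0.7,"dy":1.5,"dz":-11,"hand":1},
    {"ax":0,"ay":0,"az":0.12,"dx":-2,"dy":4.5,"dz":-12.5,"hand":1},
    {"ax":0,"ay":0,"az":0.17,"dx":-3.8,"dy":8.5,"dz":-12.5,"hand":1},
    {"ax":0,"ay":0,"az":0.22,"dx":-5.7,"dy":12.5,"dz":-12.5,"hand":1},
    {"ax":0,"ay":0,"az":0.27,"dx":-7.5,"dy":16.5,"dz":-12.5,"hand":1},
    {"ax":0,"ay":0,"az":0.32,"dx":-9.3,"dy":20.5,"dz":-12.5,"hand":1},
    {"ax":0,"ay":0,"az":0.379,"dx":-11.1,"dy":24.5,"dz":-12.5,"hand":1},
  ],
)

```text
clock: 24.8
eef_pos: [578.7, -198.3, 129.3]
tool_rot: [-3.141, -0.001, -0.108]
force: [0.7, 0.5, -0.5]
width: 49.2
gripper_force: 62.6
```

```bash
python3 -c "
from h import *
go(547,-407.2,130,-.106)"
```

```text
clock 24.8 at [ 578.7 -198.3  129.3] [-3.141e+00 -1.000e-03 -1.080e-01] w 49.2
d cm [-0.89 21.11 -0.07] a [-0.    -0.001 -0.002]
```

send_rows(
  series=[
    {"ax":0,"ay":0,"az":0,"dx":-0.2,"dy":4,"dz":0,"hand":1},
    {"ax":0,"ay":0,"az":0,"dx":-0.4,"dy":8,"dz":0,"hand":1},
    {"ax":0,"ay":0,"az":0,"dx":-0.6,"dy":12,"dz":0,"hand":1},
    {"ax":0,"ay":0,"az":0,"dx":-0.8,"dy":16,"dz":0,"hand":1},
    {"ax":0,"ay":0,"az":0,"dx":-0.9,"dy":19,"dz":0,"hand":1},
    {"ax":0,"ay":0,"az":0,"dx":-0.9,"dy":20.8,"dz":0,"hand":1},
    {"ax":0,"ay":0,"az":0,"dx":-0.9,"dy":21.2,"dz":0,"hand":1},
    {"ax":0,"ay":0,"az":0,"dx":-0.9,"dy":21.2,"dz":0,"hand":1},
    {"ax":0,"ay":0,"az":0,"dx":-0.9,"dy":21.2,"dz":0,"hand":1},
  ],
)

```text
clock: 25.7
eef_pos: [548.9, -403.7, 128.5]
tool_rot: [-3.139, -0.0, -0.103]
force: [-0.2, 0.4, -0.7]
width: 49.1
gripper_force: 62.6
```

send_rows(
  series=[
    {"ax":0,"ay":0,"az":0,"dx":0,"dy":0,"dz":0,"hand":1},
    {"ax":0,"ay":0,"az":0,"dx":0,"dy":0,"dz":0,"hand":1},
    {"ax":0,"ay":0,"az":0,"dx":0,"dy":0,"dz":0,"hand":1},
  ],
)

```text
clock: 26.0
eef_pos: [548.2, -405.7, 128.6]
tool_rot: [-3.141, -0.0, -0.105]
force: [-0.8, -0.3, -1.5]
width: 49.0
gripper_force: 62.6
```

```bash
python3 -c "
from h import *
import pickle
im,p=look('wrist'); pickle.dump(im,open('w9.pkl','wb'))
crop(p,130,60,230,200,3,'pics/w9.png')
go(547,-407.2,55,-.106)"
```

```text
clock 26.1 at [ 548.1 -406.   128.6] [-3.141 -0.    -0.105] w 49.1
d cm [-0.09  0.13  7.36] a [-0.    -0.     0.001]
```

View pics/w9.png

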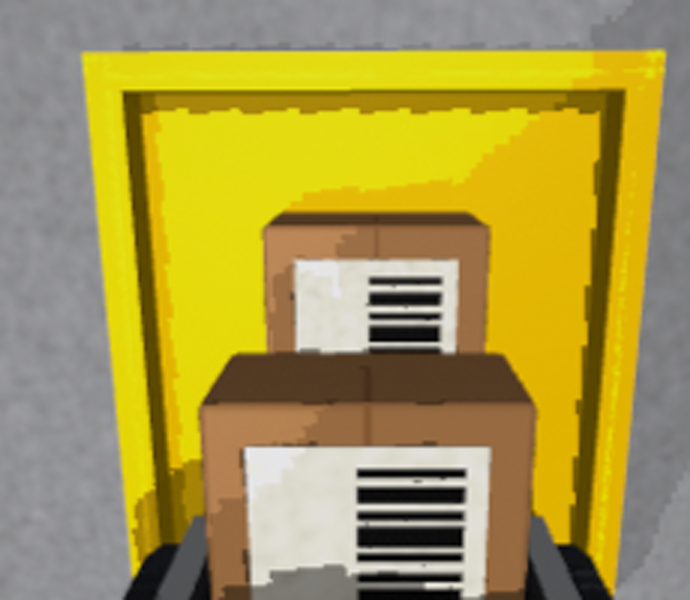

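The large carton's far top edge is at (263..490,226), the held small carton's at (202..535,404), and the flange's at (82..665,52).

```bash
python3 -c "
from h import *
import pickle
im=pickle.load(open('w9.pkl','rb'))
e=lambda *a: (print(edge(im,(130,60),3,*a)),edge(im,(130,60),3,*a))[1]
e([(82,52),(665,52)],25,200);l=e([(263,226),(490,226)],50,110);s=e([(202,404),(535,404)],155.7,80)
d=l[0]-s[0];a=-.105
print('shift tool cm',(d[0]*np.cos(a)+d[1]*np.sin(a))/10,(d[0]*np.sin(a)-d[1]*np.cos(a))/10)
go(547,-407.2,55,-.106)"
```

```text
(array([ 546.4, -406.9]), -0.104, 159.9)
(array([ 546.8, -407.7]), -0.104, 59.3)
(array([ 546.9, -405.5]), -0.104, 48.5)
shift tool cm 0.013112651514866791 0.21983643549295734
clock 26.1 at [ 548.1 -406.   128.6] [-3.141 -0.    -0.105] w 49.1
d cm [-0.09  0.13  7.36] a [-0.    -0.     0.001]
```

send_rows(
  series=[
    {"ax":0,"ay":0,"az":0,"dx":0,"dy":0.1,"dz":1.5,"hand":1},
    {"ax":0,"ay":0,"az":0,"dx":0,"dy":0.12,"dz":3,"hand":1},
    {"ax":0,"ay":0,"az":0,"dx":0,"dy":0.12,"dz":4.5,"hand":1},
    {"ax":0,"ay":0,"az":0,"dx":0,"dy":0.12,"dz":5.8,"hand":1},
    {"ax":0,"ay":0,"az":0,"dx":0,"dy":0.12,"dz":6.5,"hand":1},
    {"ax":0,"ay":0,"az":0,"dx":0,"dy":0.12,"dz":6.8,"hand":1},
    {"ax":0,"ay":0,"az":0,"dx":0,"dy":0.12,"dz":6.8,"hand":1},
    {"ax":0,"ay":0,"az":0,"dx":0,"dy":0.12,"dz":6.8,"hand":1},
    {"ax":0,"ay":0,"az":0,"dx":0,"dy":0.12,"dz":6.8,"hand":1},
    {"ax":0,"ay":0,"az":0,"dx":0,"dy":0.12,"dz":6.8,"hand":1},
  ],
)

```text
clock: 27.05
eef_pos: [548.0, -408.1, 61.2]
tool_rot: [3.141, -0.001, -0.106]
force: [-0.2, 1.2, -1.6]
width: 49.0
gripper_force: 62.6
```

send_rows(
  series=[
    {"ax":0,"ay":0,"az":0,"dx":0,"dy":0,"dz":0.3,"hand":1},
    {"ax":0,"ay":0,"az":0,"dx":0,"dy":0,"dz":0.5,"hand":1},
    {"ax":0,"ay":0,"az":0,"dx":0,"dy":0,"dz":0.62,"hand":1},
    {"ax":0,"ay":0,"az":0,"dx":0,"dy":0,"dz":0.65,"hand":1},
    {"ax":0,"ay":0,"az":0,"dx":0,"dy":0,"dz":0.65,"hand":1},
    {"ax":0,"ay":0,"az":0,"dx":0,"dy":0,"dz":0.65,"hand":1},
  ],
)

```text
clock: 27.65
eef_pos: [547.6, -407.7, 54.9]
tool_rot: [-3.141, 0.0, -0.106]
force: [-2.2, 1.1, 4.7]
width: 48.9
gripper_force: 63.5
```

Contact felt, at about 6 N. Releasing and retreating.

send_rows(
  series=[
    {"ax":0,"ay":0,"az":0,"dx":0,"dy":0,"dz":0,"hand":0.2},
    {"ax":0,"ay":0,"az":0,"dx":0,"dy":0,"dz":0,"hand":0.1},
    {"ax":0,"ay":0,"az":0,"dx":0,"dy":0,"dz":0,"hand":0.1},
    {"ax":0,"ay":0,"az":0,"dx":0,"dy":0,"dz":0,"hand":0.1},
    {"ax":0,"ay":0,"az":0,"dx":0,"dy":0,"dz":-2,"hand":0.1},
    {"ax":0,"ay":0,"az":0,"dx":0,"dy":0,"dz":-6,"hand":0},
    {"ax":0,"ay":0,"az":0,"dx":0,"dy":0,"dz":-10,"hand":0},
    {"ax":0,"ay":0,"az":0,"dx":0,"dy":0,"dz":-12,"hand":0},
    {"ax":0,"ay":0,"az":0,"dx":0,"dy":0,"dz":-12,"hand":0},
    {"ax":0,"ay":0,"az":0,"dx":0,"dy":0,"dz":-12,"hand":0},
  ],
)

```text
clock: 28.65
eef_pos: [547.5, -407.7, 174.0]
tool_rot: [-3.142, -0.0, -0.106]
force: [1.2, -0.2, -0.5]
width: 85.5
gripper_force: 0.0
```

```bash
python3 - <<'E'
from h import *
# numeric check, no viewing: compare with picture, brown/tape extents of the stack
im,p=look('wrist'); hsv=cv2.cvtColor(p,cv2.COLOR_BGR2HSV)
m=cv2.inRange(hsv,(5,60,40),(21,200,255)); n,l,st,c=cv2.connectedComponentsWithStats(m)
for i in range(1,n):
    if st[i][4]>150: print(st[i],c[i].round())
for (r0,L,w,z) in (([546.8,-407.7],110,60,50),([546.8,-407.7],80,50,82)):  # expected corners
    a=-.105; x=np.array([np.cos(a),np.sin(a)]); y=np.array([-x[1],x[0]])
    for sx,sy in ((1,1),(1,-1),(-1,-1),(-1,1)):
        X=np.r_[np.array(r0)+sx*L/2*x+sy*w/2*y,z]; q=np.array(im['R'])@X+im['t']; q=np.array(im['mtx'])@q; print((q[:2]/q[2]).round(1),end=' ')
    print()
print(np.round(read_state()['eef_pos'],1))
E
```

```text
[   0   81  108   99 7016] [ 49. 129.]
[ 221  127   63   71 2527] [252. 157.]
[394 134  55  76 155] [428. 168.]
[  50  208   76   94 4283] [ 87. 253.]
[224 229  57   9 448] [252. 232.]
[ 381  228  131   97 8036] [459. 270.]
[395 350  42  34 982] [414. 369.]
[220.6 129.8] [284.4 129.7] [280.9 236.1] [224.1 236.2] 
[223. 151.] [282.1 150.9] [279.5 236.8] [225.7 236.9] 
[ 547.  -407.3  173. ]
```

The stack's extents match the prediction: columns 221–283, and the near edge at row 237, as expected. The gripper is clear, so I'm handing in.

```bash
python3 -c "
from cell import *
print(finish_job())"
```

```text
the job is handed in; nothing more can be done
None
```

I placed both colour pairs in their trays, each small carton centred on its large one within about 1 mm and each large carton within about 2.5 mm of its tray's centre, and handed the job in at about 29 s; no verdict came back.

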